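# Empty the sifter jar of speaker feet into the tray

## Task

Set the tray flat on the bench under the pouring side of the sifter jar. With the jar still upright, draw the spring pin on its dial, turn the dial to the largest opening and let the pin drop home into the notch there; then tip the jar by its handle bar until all four speaker feet lie in the tray, and swing the jar back fully upright. Leave the dial locked, the tray flat on the bench, and everything else on the bench where it is.

Things in the scene. Friction and masses are not known exactly. Their poses are not given: they have to be found in the camera images.
- stand: Sifter stand, fixed to the bench: two dark steel side frames (inner faces of the uprights 160 mm apart) joined only by a low bar at the back; a clear jar hangs between them. Origin on the bench under the jar's middle; x points to the open pouring side, y runs along the jar's tipping axis, which is 170 mm above the bench. Upright jar: 114 mm across, from 115 to 250 mm high.
- jar (a joint): Tip of the jar about the stand's y axis, 170 mm above its origin: 0 = upright (end stop), growing as the lid swings down towards the stand's +x, end stop 2.4 rad. Stiff, stays where left (0.7 N m, 5 N at the bar). The feet come out from about 1.9 rad on; 2.2 to 2.3 rad with a little rocking empties it.
- bail_mid (a point): Middle of the jar's handle bar: round steel, 14 mm thick, 138 mm long, parallel to the tipping axis and 132 mm from it. With the jar upright it stands behind the jar at x = -120 mm, 225 mm above the bench in the stand's frame (45 mm clear of the brass ring seen from above); it swings up and over the axis to tip the jar: at 2.2 rad it is at x = 115 mm, 234 mm high.
- window_mid (a point): Middle of the window under the dial through which the jar pours, 35 mm from the jar's axis on the pouring side, at the lid. When the jar is tipped, the feet fall between x = 0 and 130 mm of the stand's frame, and the jar stays at least 60 mm above the bench.
- dial (a joint): Turn of the aluminium dial on the jar's lid, clockwise from above, rad. -0.2 to 0.15 = shut; 0.785 = narrow slit over the window; 1.571 = medium slot; 2.618 = largest opening (80 degree sector), the only one the feet can pass. Free between -0.35 and 2.9 while the pin is drawn, light friction.
- pin (a joint): Spring index pin carried by the dial: 0 = fully down, positive = drawn up (m), end stop 0.020. Down, it sits in a notch of the brass ring round the dial and blocks the dial; drawn more than 0.013 it clears the ring. Spring 2 N down, 5 N fully drawn. A notch stands at each dial value, 13 mm wide for the 8 mm pin (play 0.04 rad), the shut one wider. On the ring between notches it reads about 0.009.
- knob_mid (a point): Middle of the black round upright knob on the index pin: 22 mm across, 38 mm high, its 4 mm top 26 mm across; point 20 mm above its lower end, 294 mm above the bench with pin down. Spins freely. 60 mm from the jar's axis; at dial value d its direction from that axis is 240 degrees minus d, anticlockwise from the stand's x. Pull up to draw the pin, carry round the axis to turn the dial.
- tray_lug (a point): Grasp point on the tray's lug, 62 mm above the tray's underside: an upright flat aluminium tab, 14 mm thick along the tray's x, 50 mm wide, top 81 mm above the underside, outside one short wall, centred 87 mm from the tray's middle towards +x. Axes as the tray's.
- tray_mid (a point): Middle of the loose aluminium tray: an open box 160 (x) x 120 (y) x 45 mm high, 5 mm walls, 0.3 kg; point 22.5 mm above its underside. Its x axis points to the lug. It fits between the stand's uprights from the pouring side, lug outward.
- tray: The same tray; origin under its middle, axes as above.
- foot0: A rounded steel speaker foot, ball-shaped with two flats, 26 mm across and 22 mm high, 30 g; at first inside the jar. Origin at its centre.
- foot1: A rounded steel speaker foot, ball-shaped with two flats, 26 mm across and 22 mm high, 30 g; at first inside the jar. Origin at its centre.
- foot2: A rounded steel speaker foot, ball-shaped with two flats, 26 mm across and 22 mm high, 30 g; at first inside the jar. Origin at its centre.
- foot3: A rounded steel speaker foot, ball-shaped with two flats, 26 mm across and 22 mm high, 30 g; at first inside the jar. Origin at its centre.
- spool: Bystander: copper wire spool standing on end, 90 mm across, 56 mm high. Origin under its middle.
- driver: Bystander: screwdriver lying flat, 190 mm long. Origin under its middle.
- cleaner: Bystander: white bottle, 56 mm across, 130 mm high. Origin under its middle.
Not all that is in view belongs to the job. Of the things shaped like the tray, the aluminium one is meant.

How it is judged (in metres and radians):
On the way, in this order (a step that is already met when the one before it is completed fails the run):
1. the dial is at the largest opening with the pin fully down in its notch, the jar upright and all the feet still in it (value of joint dial between 2.53 and 2.71 rad and value of joint pin below 0.004 m and value of joint jar below 0.2 rad and height (world z) of each of foot0, foot1, foot2, foot3 above 0.09 m), for 0.2 s.
2. the jar is tipped over with the pin still in its notch (value of joint dial between 2.53 and 2.71 rad and value of joint pin below 0.004 m and value of joint jar above 1.6 rad), for 0.1 s.
3. all four feet lie in the tray, which stands flat on the bench (x of foot0 in the frame of tray_mid between -0.077 and 0.077 m and y of foot0 in the frame of tray_mid between -0.057 and 0.057 m and z of foot0 in the frame of tray_mid between -0.02 and 0.03 m and x of foot1 in the frame of tray_mid between -0.077 and 0.077 m and y of foot1 in the frame of tray_mid between -0.057 and 0.057 m and z of foot1 in the frame of tray_mid between -0.02 and 0.03 m and x of foot2 in the frame of tray_mid between -0.077 and 0.077 m and y of foot2 in the frame of tray_mid between -0.057 and 0.057 m and z of foot2 in the frame of tray_mid between -0.02 and 0.03 m and x of foot3 in the frame of tray_mid between -0.077 and 0.077 m and y of foot3 in the frame of tray_mid between -0.057 and 0.057 m and z of foot3 in the frame of tray_mid between -0.02 and 0.03 m and angle between tray_mid's own z axis and vertical below 0.08 rad and height (world z) of tray_mid between 0.017 and 0.028 m), for 0.1 s.
At the end, for the whole second after the job is handed in: All four feet are inside the tray and at rest, the tray is flat on the bench (tilt below 0.08 rad) and at rest, the jar is upright (below 0.1 rad), and the dial is at the largest opening (2.53 to 2.71 rad) with the pin down (below 4 mm) (all of step 3 and value of joint dial between 2.53 and 2.71 rad and value of joint pin below 0.004 m and value of joint jar below 0.1 rad and linear speed of tray below 0.02 m/s and linear speed of each of foot0, foot1, foot2, foot3 below 0.05 m/s); the robot touches nothing.
It fails at once if a bystander (spool, screwdriver or bottle) is moved more than 30 mm (distance of any of spool, driver, cleaner from where it was at the start of the episode above 0.03 m).
It also fails if it takes over 72 s, if anything falls off the work surface, if the arm or the gripper's body presses on something with over 40 N, if the wrist force passes 120 N, or if a joint passes its speed limit or range.

## Robot

A 6-joint arm with a two-finger parallel gripper is mounted at the origin on the work surface. World frame = base frame: x ahead of the robot, y to its left, z up, the work surface at z = 0. Lengths are in m, angles in degrees, forces in N, time in s.
With the tool pointing down it reaches from about 0.4 to 0.825 m from the base axis. Payload 7 kg.
Tool frame: the origin (TCP) lies at the very end of the fingers, on their centre line; the grasp point (between the pads) lies r.pinch_z behind it (r.pinch_z is the distance from the TCP to the grasp point, in m); z points along the fingers, y is the direction in which the jaws open and shut (so a half turn about z gives the same grasp; the last joint's range is limited). The gripper opens to 88 mm and grips with 3 to 60 N. Pads are 19 mm wide; open, the fingers measure 130 mm over their backs; the gripper's body (78 mm by 193 mm) begins 47 mm behind the grasp point.
Start: joints at [-51.446, 20.546, 0.682, 0, -70.136, -16.507], TCP at [0.253, -0.626, 0.227] pointing down, gripper open.
Joint ranges: [-176.03, 176.03], [-82.01, 121.73], [-58.28, 71.71], [-173.87, 95.51], [-174.79, -0.11], [-173.66, 173.66]. Speed limits (degrees/s): [136.94, 136.94, 172.46, 180, 180, 180].

## Interface

Orientations are given as [roll, pitch, yaw] about the fixed x, y, z axes, in that order (R = Rz(yaw) Ry(pitch) Rx(roll)).
In Python, from plant import r gives the robot as it stands. The module is installed in compiled form; this text tells all that it offers.
- The arm moves only by the tool servo_tool, never from a script. Its argument "steps" is a list of rows, each a list of 5 numbers: the finger opening in cm, from 0 to 8.76, then the shift along the tool's x, y, z in cm, then the turn about the tool's z in degrees. In form: [[fingers, x, y, z, spin], ...]. A call has 1 to 8 rows; each row shifts and turns the commanded pose from where the row before left it, along the tool's axes as they then stand; what a row does not reach is not made up. A row lasts 1/8 s, in which the tool goes at most 62.5 mm and 10.7 degrees, less where a joint would pass 70% of its speed; a pose out of reach is approached as far as the arm can. A call with a gripper value outside its range is refused whole. The fingers move at their own pace and stop on an object; "squeeze" is the grip in N (left out, the last holds). Time passes only in rows, so rows that do not move let the fingers close. It gives the time, the measured TCP pose, the force and the opening at its end, in the units of the state.
- r.get_state(): the state, without advancing time (a new reading comes with each control period).
- r.capture(name): name is "side" or "top"; returns the picture (384x512x3 uint8, red, green, blue); there is no depth.
- r.calibration(name): a dict with "K" (3x3 intrinsics, pixels), "rvec" (rotation vector, rad) and "tvec" (3), from world to camera coordinates, as OpenCV has them. Camera axes: x right, y down, z forward; pixel columns grow to the right and rows downward; lengths in m; the calibration is good to about 2 mm. A picture is of the moment at which its call begins. calibration takes no time and is no camera call.
- r.close_job(): hands the job in, once; it reports no verdict.
The state is a dict: "time_s": time; "joints": joint angles; "qd": joint speeds; "joint_torque": joint torques, N m; "tcp_pos": TCP position; "eef_rot": TCP orientation; "contact_force": force on the tool from outside, world axes, zero at the start; "moment": the same for the moment, N m; "gripper_width": finger opening in m.
Only numpy, scipy, OpenCV 4.12 (cv2) and the standard library are available. Lean on these libraries where they do the work, as an engineer would, in place of code of your own. Each camera call takes 0.05 s, during which the arm holds its last target.

## Working session

There is one attempt and no reset: what is moved stays moved. The work goes in short steps, Python scripts to look and compute and a tool call to move; the robot and the scene stay as the last step left them, time stands still between calls to the robot, and variables do not carry over. Pictures are saved under pics/ and viewed, and the job is handed in when it is done.

Besides the shell and the picture viewer there is one more tool, called after ">>>" as name(argument=value, ...), one argument or row to a line, values as JSON. servo_tool: Moves the arm, as the interface text tells. Its arguments: {"type":"object","properties":{"steps":{"type":"array","items":{"type":"array","items":{"type":"number"}}},"squeeze":{"type":"number"}},"required":["steps"]}

```bash
ls; mkdir -p pics
python3 - <<'E'
from plant import r
import cv2
print(r.get_state(), r.pinch_z)
for n in ("side","top"):
    cv2.imwrite(f"pics/{n}0.png", r.capture(n)[:,:,::-1]); print(n, r.calibration(n))
E
```

```text
pics
{'time_s': 0.0, 'joints': array([-5.14459684e+01,  2.05918777e+01,  6.34155379e-01, -2.03524439e-02,
       -7.01372895e+01, -1.65083660e+01]), 'qd': array([ 0.08081223, -0.04564311,  0.01765234, -0.0453122 , -0.03290131,
       -0.06673518]), 'joint_torque': array([ 1.65613937e-04, -5.82705331e+01,  2.93054688e+01,  6.99694991e+00,
        6.84364364e-03, -2.40360650e-04]), 'tcp_pos': array([ 0.25316223, -0.62519105,  0.22561988]), 'eef_rot': array([ 1.79903468e+02, -8.65684691e-03, -1.57961258e+02]), 'contact_force': array([ 0.58953227, -0.49007564, -0.12766258]), 'moment': array([-0.03951283,  0.03258123, -0.03126021]), 'gripper_width': 0.08738460769436227} 0.0188
side {'K': array([[353.52700641,   0.        , 253.63154461],
       [  0.        , 353.52700641, 193.03326855],
       [  0.        ,   0.        ,   1.        ]]), 'rvec': array([ 0.57457494, -2.59240691,  1.31118337]), 'tvec': array([0.49741086, 0.21840801, 1.1055673 ])}
top {'K': array([[413.1448182 ,   0.        , 255.62965884],
       [  0.        , 413.1448182 , 192.87345794],
       [  0.        ,   0.        ,   1.        ]]), 'rvec': array([ 2.1395907 , -2.11858829,  0.18977321]), 'tvec': array([0.10697517, 0.5079118 , 1.34711741])}
```

View pics/side0.png

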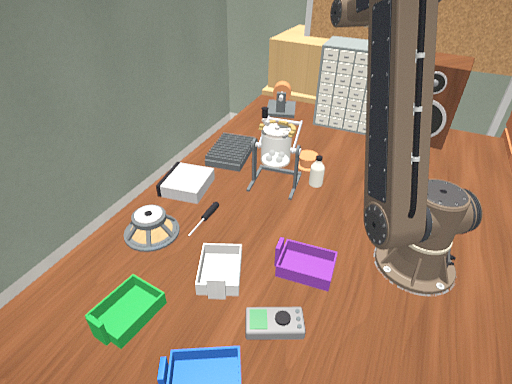

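View pics/top0.png

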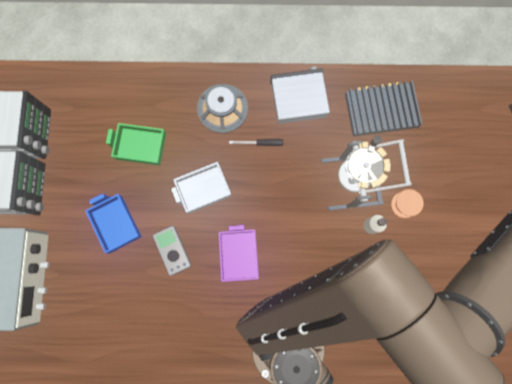

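Run:
```python
import cv2,numpy as np
t=cv2.imread('pics/top0.png');s=cv2.imread('pics/side0.png')
cv2.imwrite('pics/c1.png',cv2.resize(t[120:220,310:440],None,fx=6,fy=6,interpolation=cv2.INTER_CUBIC))
a=cv2.resize(t[150:220,160:240],None,fx=5,fy=5,interpolation=cv2.INTER_CUBIC)
b=cv2.resize(s[235:305,185:265],None,fx=5,fy=5,interpolation=cv2.INTER_CUBIC)
cv2.imwrite('pics/c2.png',np.hstack([a,b]))
cv2.imwrite('pics/c3.png',cv2.resize(s[100:200,235:335],None,fx=6,fy=6,interpolation=cv2.INTER_CUBIC))
```

```text
(no output)
```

View pics/c1.png

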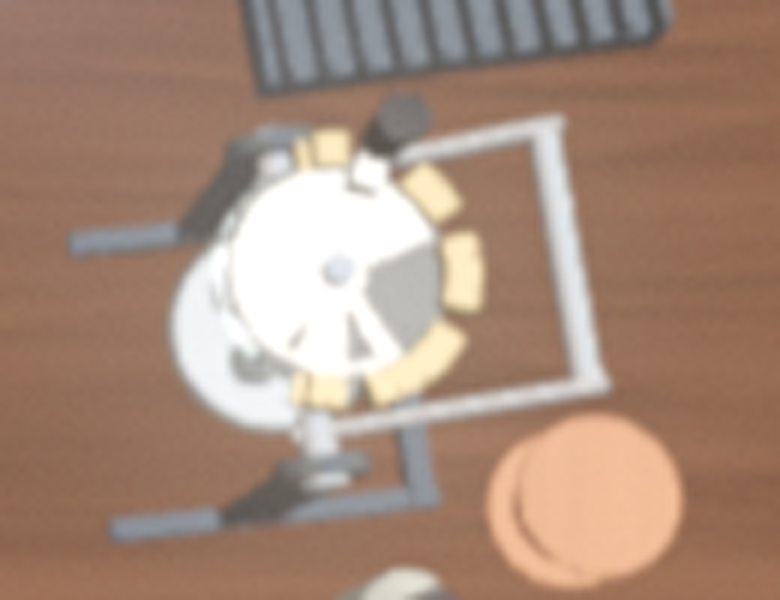

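View pics/c2.png

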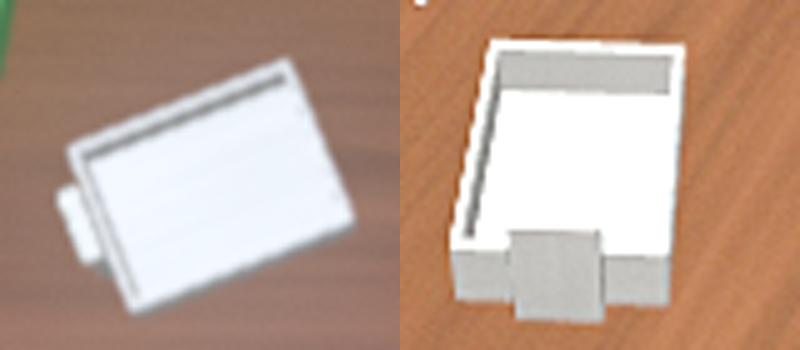

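View pics/c3.png

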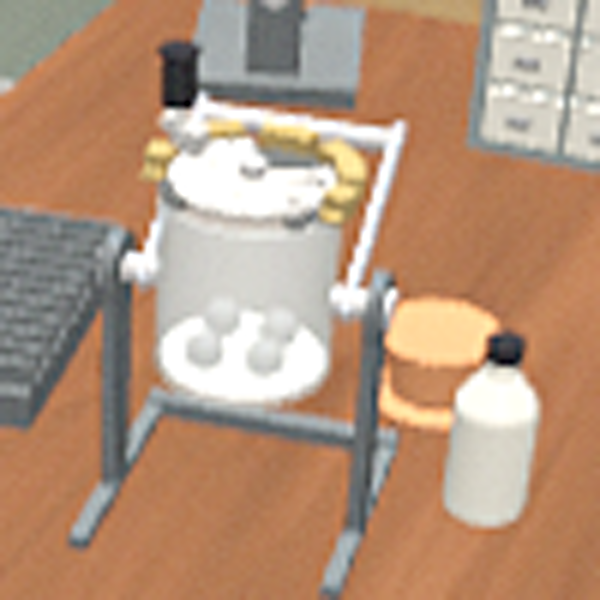

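```bash
cat > h.py <<'E'
import cv2,numpy as np
from plant import r
def cam(n):
    c=r.calibration(n);R=cv2.Rodrigues(np.array(c['rvec']))[0];return np.array(c['K']),R,np.array(c['tvec'])
def ray(n,u,v):
    K,R,t=cam(n);d=R.T@np.linalg.inv(K)@np.array([u,v,1.]);return -R.T@t,d/np.linalg.norm(d)
def pl(n,u,v,z):
    o,d=ray(n,u,v);return o+d*(z-o[2])/d[2]
def pj(n,P):
    K,R,t=cam(n);p=K@(R@np.array(P,float)+t);return p[:2]/p[2]
def tri(ps):
    A=np.zeros((3,3));b=np.zeros(3)
    for n,u,v in ps:
        o,d=ray(n,u,v);M=np.eye(3)-np.outer(d,d);A+=M;b+=M@o
    return np.linalg.solve(A,b)
def cap(n,f):
    im=r.capture(n)[:,:,::-1].copy();cv2.imwrite('pics/'+f,im);return im
E
python3 - <<'E'
from h import *
np.set_printoptions(precision=4,suppress=True)
f=lambda x,y:(310+x/6,120+y/6)
g=lambda x,y:(235+x/6,100+y/6)
for nm,p,z in [('bailA',(550,125),.225),('bailB',(595,385),.225),('dialc',(338,266),.262),('knobtop',(405,117),.312)]:
    print(nm,pl('top',*f(*p),z))
print('cam top',ray('top',0,0)[0],'side',ray('side',0,0)[0])
print('bail side A',g(203,102),g(400,133), pl('side',*g(203,102),.225),pl('side',*g(400,133),.225))
print('knob tri',tri([('top',*f(405,117)),('side',*g(180,47))]))
print('rail ends', [pl('top',*f(*p),.01) for p in [(72,242),(112,528),(430,500)]])
# tray mask
t=cv2.imread('pics/top0.png');h=cv2.cvtColor(t,cv2.COLOR_BGR2HSV)
m=((h[...,1]<50)&(h[...,2]>130)).astype(np.uint8)
n,l,st,c=cv2.connectedComponentsWithStats(m)
for i in range(1,n):
    if st[i,4]>300: print(st[i],c[i])
E
```

```text
bailA [ 0.6374 -0.324   0.225 ]
bailB [ 0.5051 -0.3391  0.225 ]
dialc [ 0.5545 -0.2052  0.262 ]
knobtop [ 0.6131 -0.2252  0.312 ]
cam top [0.2616 0.1118 1.4153] side [0.1466 0.9015 0.8265]
bail side A (268.8333333333333, 117.0) (301.6666666666667, 122.16666666666667) [ 0.637  -0.3364  0.225 ] [ 0.5023 -0.3492  0.225 ]
knob tri [ 0.6115 -0.2258  0.3113]
rail ends [array([ 0.6313, -0.1196,  0.01  ]), array([ 0.4628, -0.1393,  0.01  ]), array([ 0.4809, -0.3221,  0.01  ])]
[    0     0   512    66 32327] [259.3538  31.0916]
[ 272   72   58   52 2443] [300.2841  96.9947]
[ 197   84   51   48 1462] [222.1053 105.4001]
[   0   91   23   56 1136] [  9.7333 116.9965]
[ 338  139   74   68 2369] [369.0642 170.5053]
[  0 148  24  66 903] [  6.6645 177.5559]
[ 171  161   61   53 2029] [200.5954 187.6033]
[152 226  39  50 830] [172.2446 252.3277]
[   0  228   50  103 3826] [ 20.1754 275.6142]
[367 260  52  60 987] [391.3658 288.1165]
[414 318  52  63 664] [437.0542 344.4443]
[282 346  42  38 367] [306.2534 355.5586]
```

Run:
```python
from h import *
np.set_printoptions(precision=4,suppress=True)
t=cv2.imread('pics/top0.png');h=cv2.cvtColor(t,cv2.COLOR_BGR2HSV)
f=lambda x,y:(310+x/6,120+y/6)
g=lambda x,y:(235+x/6,100+y/6)
q=lambda x,y:(160+x/5,150+y/5)
# tray rim corners
c=np.array([pl('top',*q(*p),.045)[:2] for p in [(67,150),(290,57),(357,220),(135,315)]])
print('rim',c, 'mid',c.mean(0),[np.linalg.norm(c[i]-c[(i+1)%4]) for i in range(4)])
lug=pl('top',*q(79,225),.081)[:2];print('lug top',lug)
d=(c[0]+c[3]-c[1]-c[2])/2;print('tray yaw',np.degrees(np.arctan2(d[1],d[0])),'lug pred',c.mean(0)+.087*d/np.linalg.norm(d), 'dist',np.linalg.norm(lug-c.mean(0)))
print('bolt',tri([('top',*f(338,268)),('side',*g(253,165))]))
O=np.array([.556,-.209]);yaw=np.radians(96.6);X=np.array([np.cos(yaw),np.sin(yaw)]);Y=np.array([-X[1],X[0]])
S=lambda P:np.array([(P[:2]-O)@X,(P[:2]-O)@Y,*P[2:]])
print('bottle cap',pl('top',378,222,.13), S(pl('top',378,222,.13)),'side',pl('side',*g(490,505),0),S(pl('side',*g(490,505),0)))
print('spool',S(pl('top',*f(600,500),.056)))
for p in [(72,242),(112,528),(430,500)]: print('rail',S(pl('top',*f(*p),.01)))
for p in [(325,130),(438,190),(485,275),(462,345),(395,400)]: print('ring outer',S(pl('top',*f(*p),.252)))
for p,n in [((550,125),'top'),((595,385),'top')]: print('bail',S(pl('top',*f(*p),.225)))
for p in [(203,102),(400,133)]: print('bail s',S(pl('side',*g(*p),.225)))
for p in [(268,140),(320,465),]: print('upright top',S(pl('top',*f(*p),.18)))
print('knob',S(np.array([.6115,-.2258,.31])))
print('driver',[pl('top',*p,.01) for p in [(229,142),(283,142)]])
```

```text
rim [[0.5483 0.3909]
 [0.6147 0.2416]
 [0.5022 0.1935]
 [0.4363 0.3405]] mid [0.5254 0.2916] [np.float64(0.16346899903335171), np.float64(0.12240310469410086), np.float64(0.1610611102620789), np.float64(0.12290739924622746)]
lug top [0.4907 0.3735]
tray yaw 114.05984304101713 lug pred [0.4899 0.3711] dist 0.08890577043773831
bolt [ 0.5538 -0.208   0.2533]
bottle cap [ 0.4031 -0.271   0.13  ] [-0.044   0.1591  0.13  ] side [ 0.3945 -0.2852  0.    ] [-0.0572  0.1692  0.    ]
spool [-0.1827  0.103   0.056 ]
rail [ 0.0802 -0.0851  0.01  ]
rail [0.0799 0.0845 0.01  ]
rail [-0.1037  0.0876  0.01  ]
ring outer [-0.0032 -0.0693  0.252 ]
ring outer [-0.0532 -0.0336  0.252 ]
ring outer [-0.069   0.0107  0.252 ]
ring outer [-0.0524  0.0437  0.252 ]
ring outer [-0.0162  0.067   0.252 ]
bail [-0.1236 -0.0676  0.225 ]
bail [-0.1234  0.0655  0.225 ]
bail s [-0.1358 -0.0658  0.225 ]
bail s [-0.1331  0.0695  0.225 ]
upright top [ 0.005  -0.0872  0.18  ]
upright top [0.0039 0.0844 0.18  ]
knob [-0.0231 -0.0532  0.31  ]
driver [array([0.6947, 0.2078, 0.01  ]), array([0.6967, 0.017 , 0.01  ])]
```

```bash
cat > pln.py <<'E'
import numpy as np,sys
from plant import r
O=np.array([.556,-.210]);SY=np.radians(96.6);X=np.array([np.cos(SY),np.sin(SY)]);Y=np.array([-X[1],X[0]])
def W(x,y,z=None):
    p=O+x*X+y*Y
    return p if z is None else np.array([*p,z])
def S(P):
    P=np.asarray(P);return np.array([(P[:2]-O)@X,(P[:2]-O)@Y,*P[2:]])
def plan(segs,start=None,yaw=None):
    """segs: (fing_cm,[x,y,z],yaw,n)"""
    s=r.get_state()
    p=np.array(s['tcp_pos'] if start is None else start,float);w=s['eef_rot'][2] if yaw is None else yaw
    out=[]
    for f,q,y,n in segs:
        q=np.array(q,float);d0=p.copy();y0=w
        for i in range(1,n+1):
            tp=d0+(q-d0)*i/n;ty=y0+(y-y0)*i/n
            a=np.radians(w);d=(tp-p)*100
            row=[f,round(d[0]*np.cos(a)+d[1]*np.sin(a),2),round(d[0]*np.sin(a)-d[1]*np.cos(a),2),round(-d[2],2),round(-(ty-w),1)]
            out.append(row)
            dx,dy=row[1]/100,row[2]/100
            p=p+np.array([dx*np.cos(a)+dy*np.sin(a),dx*np.sin(a)-dy*np.cos(a),-row[3]/100]);w-=row[4]
    for i in range(0,len(out),8): print(out[i:i+8])
    print('end',p.round(4),round(w,2));return out
def st():
    s=r.get_state();print('t',s['time_s'],'tcp',s['tcp_pos'].round(4),'rot',s['eef_rot'].round(2),'F',s['contact_force'].round(1),'w',round(s['gripper_width'],4),'j',s['joints'].round(1), 'S',S(s['tcp_pos']).round(4))
E
python3 - <<'E'
from pln import *
plan([(8.7,[.40,-.15,.30],-112,10),(8.7,[.49,.371,.14],-66,11)])
E
```

```text
[[8.7, np.float64(-3.14), np.float64(3.85), np.float64(-0.74), np.float64(-4.6)], [8.7, np.float64(-3.45), np.float64(3.59), np.float64(-0.75), np.float64(-4.6)], [8.7, np.float64(-3.72), np.float64(3.31), np.float64(-0.74), np.float64(-4.6)], [8.7, np.float64(-3.97), np.float64(2.99), np.float64(-0.74), np.float64(-4.6)], [8.7, np.float64(-4.2), np.float64(2.66), np.float64(-0.74), np.float64(-4.6)], [8.7, np.float64(-4.4), np.float64(2.32), np.float64(-0.75), np.float64(-4.6)], [8.7, np.float64(-4.57), np.float64(1.96), np.float64(-0.74), np.float64(-4.6)], [8.7, np.float64(-4.72), np.float64(1.59), np.float64(-0.74), np.float64(-4.6)]]
[[8.7, np.float64(-4.82), np.float64(1.2), np.float64(-0.74), np.float64(-4.6)], [8.7, np.float64(-4.91), np.float64(0.81), np.float64(-0.75), np.float64(-4.6)], [8.7, np.float64(-4.7), np.float64(1.01), np.float64(1.45), np.float64(-4.2)], [8.7, np.float64(-4.76), np.float64(0.67), np.float64(1.46), np.float64(-4.2)], [8.7, np.float64(-4.8), np.float64(0.31), np.float64(1.45), np.float64(-4.1)], [8.7, np.float64(-4.8), np.float64(-0.02), np.float64(1.46), np.float64(-4.2)], [8.7, np.float64(-4.79), np.float64(-0.39), np.float64(1.45), np.float64(-4.2)], [8.7, np.float64(-4.75), np.float64(-0.73), np.float64(1.46), np.float64(-4.2)]]
[[8.7, np.float64(-4.69), np.float64(-1.07), np.float64(1.45), np.float64(-4.1)], [8.7, np.float64(-4.6), np.float64(-1.41), np.float64(1.46), np.float64(-4.2)], [8.7, np.float64(-4.48), np.float64(-1.74), np.float64(1.45), np.float64(-4.2)], [8.7, np.float64(-4.34), np.float64(-2.07), np.float64(1.46), np.float64(-4.2)], [8.7, np.float64(-4.17), np.float64(-2.37), np.float64(1.45), np.float64(-4.2)]]
end [0.49  0.371 0.14 ] -65.96
```

>>> servo_tool(
  steps=[
    [8.7, -3.1, 3.9, -0.7, -4.6],
    [8.7, -3.5, 3.6, -0.8, -4.6],
    [8.7, -3.7, 3.3, -0.7, -4.6],
    [8.7, -4.0, 3.0, -0.7, -4.6],
    [8.7, -4.2, 2.7, -0.8, -4.6],
    [8.7, -4.4, 2.3, -0.7, -4.6],
    [8.7, -4.6, 2.0, -0.7, -4.6],
    [8.7, -4.7, 1.6, -0.8, -4.6],
  ],
)

```text
time_s: 1.1
tcp_pos: [0.3702, -0.2425, 0.2856]
eef_rot: [180.0, 0.0, -121.0]
contact_force: [1.0, 0.1, 1.1]
gripper_width: 0.0869
```

>>> servo_tool(
  steps=[
    [8.7, -4.8, 1.2, -0.7, -4.6],
    [8.7, -4.9, 0.8, -0.8, -4.6],
    [8.7, -4.7, 1.0, 1.4, -4.2],
    [8.7, -4.8, 0.7, 1.4, -4.2],
    [8.7, -4.8, 0.3, 1.4, -4.1],
    [8.7, -4.8, 0.0, 1.4, -4.2],
    [8.7, -4.8, -0.4, 1.4, -4.2],
    [8.7, -4.8, -0.7, 1.4, -4.2],
  ],
)

```text
time_s: 2.1
tcp_pos: [0.4481, 0.1373, 0.2161]
eef_rot: [-180.0, 0.0, -86.7]
contact_force: [1.3, -0.8, 0.6]
gripper_width: 0.0873
```

>>> servo_tool(
  steps=[
    [8.7, -4.7, -1.1, 1.4, -4.1],
    [8.7, -4.6, -1.4, 1.4, -4.2],
    [8.7, -4.5, -1.7, 1.4, -4.2],
    [8.7, -4.3, -2.1, 1.4, -4.2],
    [8.7, -4.2, -2.4, 1.4, -4.2],
    [8.7, 0, 0, 0, 0],
  ],
)

```text
time_s: 2.85
tcp_pos: [0.489, 0.375, 0.1439]
eef_rot: [179.8, -0.1, -65.8]
contact_force: [-0.0, -0.4, 0.6]
gripper_width: 0.0869
```

```bash
sed -i 's/round(d\[0\]\*np.cos(a)+d\[1\]\*np.sin(a),2)/float(round(d[0]*np.cos(a)+d[1]*np.sin(a),2))/; s/round(d\[0\]\*np.sin(a)-d\[1\]\*np.cos(a),2),round(-d\[2\],2),round(-(ty-w),1)/float(round(d[0]*np.sin(a)-d[1]*np.cos(a),2)),float(round(-d[2],2)),float(round(-(ty-w),1))/' pln.py
python3 - <<'E'
from pln import *
from h import *
st()
cap('top','top1.png');s=cap('side','side1.png')
cv2.imwrite('pics/s1c.png',cv2.resize(s[180:340,150:310],None,fx=3.7,fy=3.7))
plan([(8.7,[.49,.371,.048],-66,3)])
E
```

```text
t 2.85 tcp [0.489  0.375  0.1439] rot [ 1.7983e+02 -9.0000e-02 -6.5790e+01] F [-0.  -0.4  0.6] w 0.0869 j [ 55.6  18.8 -13.3  -0.  -58.1 -31.4] S [ 0.5888 -0.0007  0.1439]
[[8.7, 0.07, -0.01, 3.25, 0.0], [8.7, 0.07, -0.01, 3.25, 0.0], [8.7, 0.07, -0.0, 3.25, 0.1]]
end [0.49   0.3709 0.048 ] -66.04
```

View pics/s1c.png

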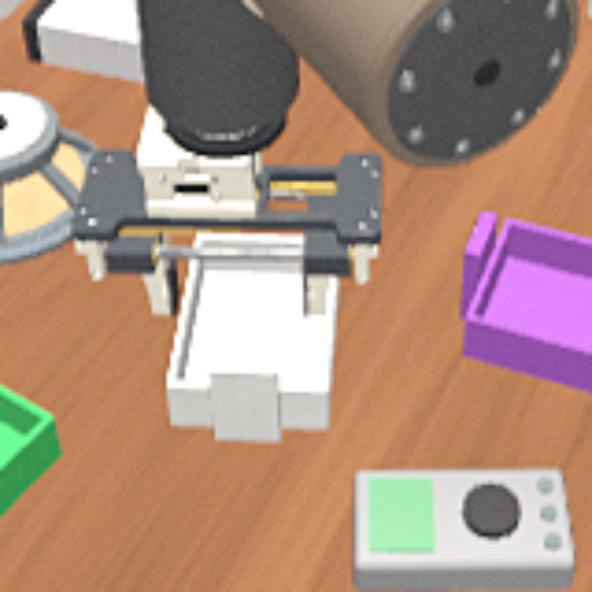

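The tray with the lug at crop (246,405) sits squarely between the open fingers, and no other aluminium tray has a lug. Descending.

>>> servo_tool(
  steps=[
    [8.7, 0.1, 0, 3.2, 0],
    [8.7, 0.1, 0, 3.2, 0],
    [8.7, 0.1, 0, 3.2, 0],
    [8.7, 0, 0, 0, 0],
    [4.0, 0, 0, 0, 0],
    [4.0, 0, 0, 0, 0],
    [4.0, 0, 0, 0, 0],
    [4.0, 0, 0, 0, 0],
  ],
  squeeze=40,
)

```text
time_s: 3.95
tcp_pos: [0.4909, 0.3705, 0.0512]
eef_rot: [-179.9, 0.0, -65.9]
contact_force: [1.5, 0.8, 0.2]
gripper_width: 0.0527
```

Run:
```python
from pln import *
from h import *
st()
t=cap('top','top2.png');s=cap('side','side2.png')
cv2.imwrite('pics/s2c.png',np.hstack([cv2.resize(s[180:340,150:310],None,fx=2.5,fy=2.5),cv2.resize(t[120:280,120:280],None,fx=2.5,fy=2.5)]))
```

```text
t 3.95 tcp [0.4909 0.3705 0.0512] rot [-1.7994e+02  3.0000e-02 -6.5950e+01] F [1.5 0.8 0.2] w 0.0527 j [ 55.2  24.2 -19.1   0.  -46.6 -31.2] S [ 0.5841 -0.002   0.0512]
```

View pics/s2c.png

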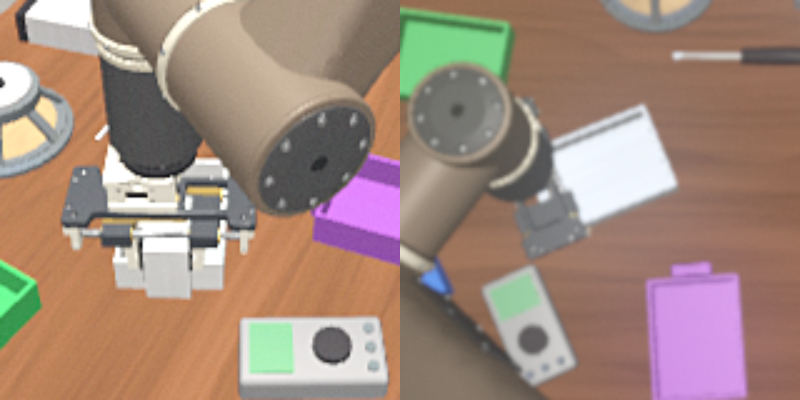

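Run:
```python
from pln import *
plan([(4.0,[.4909,.3705,.053],-65.95,1),(4.0,W(.29,0,.053),-83.4,9),(4.0,W(.154,0,.053),-83.4,6)])
```

```text
[[4.0, 0.01, 0.02, -0.18, 0.0], [4.0, 3.11, 1.0, 0.0, 1.9], [4.0, 3.14, 0.9, 0.0, 2.0], [4.0, 3.17, 0.79, 0.0, 1.9], [4.0, 3.2, 0.68, 0.0, 2.0], [4.0, 3.22, 0.57, 0.0, 1.9], [4.0, 3.23, 0.47, 0.0, 1.9], [4.0, 3.25, 0.35, 0.0, 2.0]]
[[4.0, 3.26, 0.25, 0.0, 1.9], [4.0, 3.26, 0.13, 0.0, 2.0], [4.0, 2.27, -0.0, 0.0, -0.0], [4.0, 2.26, -0.0, 0.0, -0.0], [4.0, 2.27, -0.0, 0.0, -0.0], [4.0, 2.27, -0.0, 0.0, -0.0], [4.0, 2.27, -0.01, 0.0, -0.0], [4.0, 2.26, 0.0, 0.0, -0.0]]
end [ 0.5383 -0.057   0.053 ] -83.43
```

>>> servo_tool(
  steps=[
    [4.0, 0, 0, -0.2, 0],
    [4.0, 3.1, 1.0, 0, 1.9],
    [4.0, 3.1, 0.9, 0, 2.0],
    [4.0, 3.2, 0.8, 0, 1.9],
    [4.0, 3.2, 0.7, 0, 2.0],
    [4.0, 3.2, 0.6, 0, 1.9],
    [4.0, 3.2, 0.5, 0, 1.9],
    [4.0, 3.3, 0.3, 0, 2.0],
  ],
)

```text
time_s: 5.05
tcp_pos: [0.5142, 0.1415, 0.0521]
eef_rot: [179.9, -0.0, -79.6]
contact_force: [0.4, -0.1, -3.9]
gripper_width: 0.0498
```

>>> servo_tool(
  steps=[
    [4.0, 3.2, 0.3, 0, 1.9],
    [4.0, 3.2, 0.1, 0, 2.0],
    [4.0, 0, 0, 0, 0],
  ],
)

```text
time_s: 5.42
tcp_pos: [0.5205, 0.0768, 0.052]
eef_rot: [179.9, -0.0, -83.6]
contact_force: [0.7, 0.1, -3.8]
gripper_width: 0.0495
```

Run:
```python
from pln import *
from h import *
st()
t=cap('top','top3.png');s=cap('side','side3.png')
cv2.imwrite('pics/s3c.png',np.hstack([cv2.resize(s[90:250,180:340],None,fx=2.5,fy=2.5),cv2.resize(t[110:270,250:410],None,fx=2.5,fy=2.5)]))
```

```text
t 5.425 tcp [0.5205 0.0768 0.052 ] rot [ 1.7988e+02 -3.0000e-02 -8.3650e+01] F [ 0.7  0.1 -3.8] w 0.0495 j [ 29.8  17.3 -30.4  -0.  -42.4 -23.4] S [0.289  0.0023 0.052 ]
```

View pics/s3c.png

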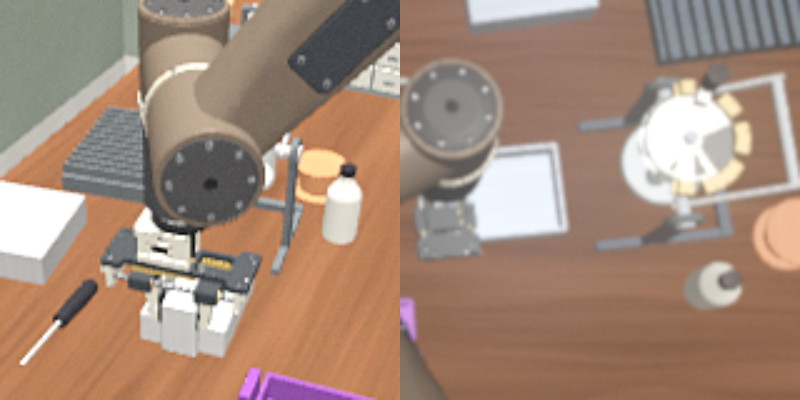

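>>> servo_tool(
  steps=[
    [4.0, 2.2, -0.1, 0, 0],
    [4.0, 2.2, -0.1, 0, 0],
    [4.0, 2.3, 0, 0, 0],
    [4.0, 2.3, 0, 0, 0],
    [4.0, 2.3, 0, 0, 0],
    [4.0, 2.2, 0, 0, 0],
    [4.0, 0, 0, 0, 0],
  ],
)

```text
time_s: 6.4
tcp_pos: [0.5387, -0.0553, 0.0522]
eef_rot: [180.0, 0.0, -83.5]
contact_force: [0.2, -0.5, -2.6]
gripper_width: 0.0495
```

Run:
```python
from pln import *
from h import *
st()
t=cap('top','top4.png');s=cap('side','side4.png')
cv2.imwrite('pics/s4c.png',np.hstack([cv2.resize(s[90:250,180:340],None,fx=2.5,fy=2.5),cv2.resize(t[110:270,250:410],None,fx=2.5,fy=2.5)]))
```

```text
t 6.4 tcp [ 0.5387 -0.0553  0.0522] rot [179.96   0.   -83.49] F [ 0.2 -0.5 -2.6] w 0.0495 j [ 14.9  18.5 -28.5  -0.  -43.   -8.4] S [ 0.1557 -0.0006  0.0522]
```

View pics/s4c.png

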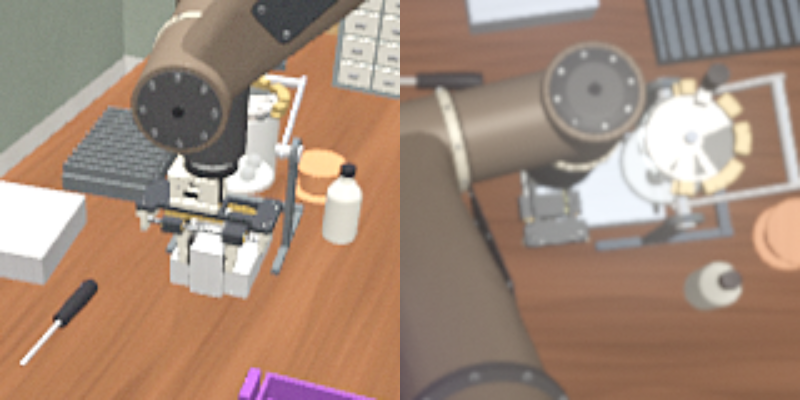

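Run:
```python
from pln import *
k=W(-.0235,-.054)
print(k)
plan([(8.0,W(.1557,0,.050),-83.4,3),(8.0,W(.1557,0,.36),-83.4,7),(5.0,[*k,.35],-83.4,5),(5.0,[*k,.35],-83.4,1)])
```

```text
[ 0.61234315 -0.22713765]
[[8.0, 0.03, 0.03, 0.08, -0.0], [8.0, 0.03, 0.02, 0.08, -0.0], [8.0, 0.03, 0.03, 0.07, -0.0], [8.0, -0.0, -0.0, -4.43, -0.0], [8.0, -0.0, -0.0, -4.43, -0.0], [8.0, -0.0, -0.0, -4.42, -0.0], [8.0, -0.0, -0.0, -4.43, -0.0], [8.0, -0.0, -0.0, -4.43, -0.0]]
[[8.0, -0.0, -0.0, -4.43, -0.0], [8.0, -0.0, -0.0, -4.43, -0.0], [5.0, 3.58, -1.08, 0.2, -0.0], [5.0, 3.59, -1.09, 0.2, -0.0], [5.0, 3.58, -1.08, 0.2, -0.0], [5.0, 3.58, -1.08, 0.2, -0.0], [5.0, 3.58, -1.09, 0.2, -0.0], [5.0, 0.0, 0.0, 0.0, -0.0]]
end [ 0.6124 -0.2271  0.35  ] -83.45
```

>>> servo_tool(
  steps=[
    [7.0, 0, 0, 0.2, 0],
    [7.0, 0, 0, 0, 0],
    [7.0, 0, 0, 0, 0],
    [7.0, 0, 0, -3.0, 0],
    [7.0, 0, 0, -4.6, 0],
    [7.0, 0, 0, -4.6, 0],
    [7.0, 0, 0, -4.6, 0],
    [7.0, 0, 0, -4.6, 0],
  ],
)

```text
time_s: 7.5
tcp_pos: [0.5386, -0.0549, 0.2665]
eef_rot: [-180.0, 0.0, -83.4]
contact_force: [0.4, 0.7, -0.2]
gripper_width: 0.0702
```

>>> servo_tool(
  steps=[
    [6.0, 0, 0, -4.7, 0],
    [5.0, 0, 0, -4.9, 0],
    [5.0, 3.6, -1.1, 0.2, 0],
    [5.0, 3.6, -1.1, 0.2, 0],
    [5.0, 3.6, -1.1, 0.2, 0],
    [5.0, 3.6, -1.1, 0.2, 0],
    [5.0, 3.6, -1.1, 0.2, 0],
    [5.0, 0, 0, 0, 0],
  ],
)

```text
time_s: 8.5
tcp_pos: [0.6143, -0.2294, 0.349]
eef_rot: [179.9, 0.0, -83.6]
contact_force: [-0.1, 0.5, -0.0]
gripper_width: 0.0502
```

Run:
```python
from pln import *
from h import *
st()
t=cap('top','top5.png');s=cap('side','side5.png')
cv2.imwrite('pics/s5c.png',np.hstack([cv2.resize(s[70:230,190:350],None,fx=2.5,fy=2.5),cv2.resize(t[110:270,290:450],None,fx=2.5,fy=2.5)]))
k=W(-.0235,-.054)
plan([(5,[*k,.279],-83.4,3)])
```

```text
t 8.5 tcp [ 0.6143 -0.2294  0.349 ] rot [ 1.7988e+02  2.0000e-02 -8.3590e+01] F [-0.1  0.5 -0. ] w 0.0502 j [ -3.5  16.1  10.    0.  -84.    9.9] S [-0.026  -0.0557  0.349 ]
[[5, -0.03, 0.05, 2.37, -0.0], [5, -0.02, 0.05, 2.37, -0.1], [5, -0.03, 0.05, 2.37, -0.0]]
end [ 0.6123 -0.2271  0.279 ] -83.4
```

View pics/s5c.png

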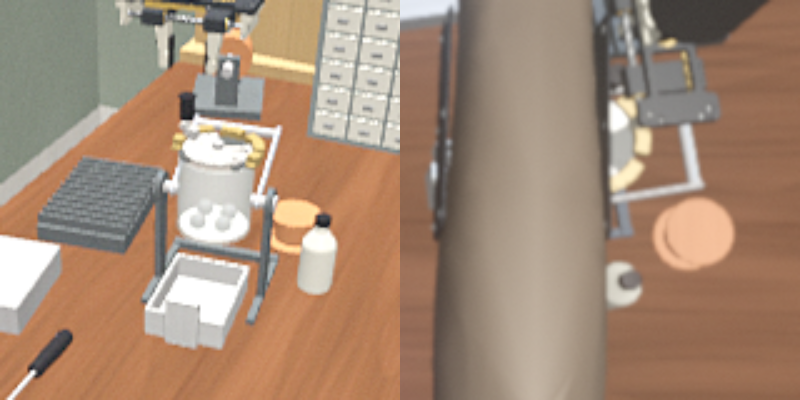

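Run:
```python
from pln import *
from h import *
P=r.get_state()['tcp_pos'];p=pj('side',P);print((p-[190,70])*2.5)
for z in (.274,.312): print((pj('side',[*W(-.0235,-.054),z])-[190,70])*2.5)
s=cv2.imread('pics/side5.png');cv2.imwrite('pics/s5d.png',cv2.resize(s[60:160,220:320],None,fx=6,fy=6,interpolation=cv2.INTER_CUBIC))
```

```text
[186.20344435  67.84491832]
[185.37889078 117.70788146]
[186.19393474  93.40258939]
```

View pics/s5d.png

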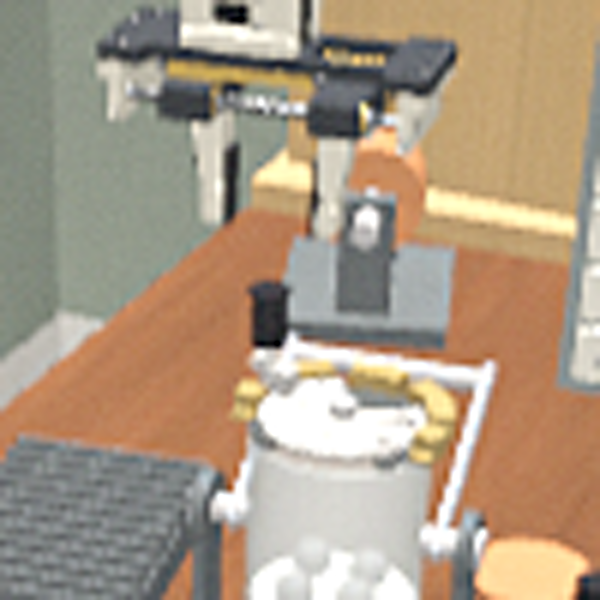

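Knob at (270,315) in the crop, midway under the fingers (215/328). Descending to grip.

>>> servo_tool(
  steps=[
    [5.0, 0, 0.1, 2.3, 0],
    [5.0, -0.1, 0, 2.4, 0],
    [5.0, 0, 0, 2.3, 0],
    [1.5, 0, 0, 0, 0],
    [1.5, 0, 0, 0, 0],
    [1.5, 0, 0, 0, 0],
    [1.5, 0, 0, 0, 0],
    [1.5, 0, 0, 0, 0],
  ],
  squeeze=25,
)

```text
time_s: 9.6
tcp_pos: [0.6136, -0.2268, 0.2819]
eef_rot: [-179.9, -0.1, -83.4]
contact_force: [0.0, 0.4, 5.7]
gripper_width: 0.0241
```

Run:
```python
from pln import *
from h import *
st()
s=cap('side','side6.png')
cv2.imwrite('pics/s6d.png',cv2.resize(s[60:160,220:320],None,fx=6,fy=6,interpolation=cv2.INTER_CUBIC))
```

```text
t 9.6 tcp [ 0.6136 -0.2268  0.2819] rot [-1.7987e+02 -5.0000e-02 -8.3440e+01] F [0.  0.4 5.7] w 0.0241 j [ -3.2  16.9   2.6   0.  -75.6   9.8] S [-0.0233 -0.0552  0.2819]
```

View pics/s6d.png

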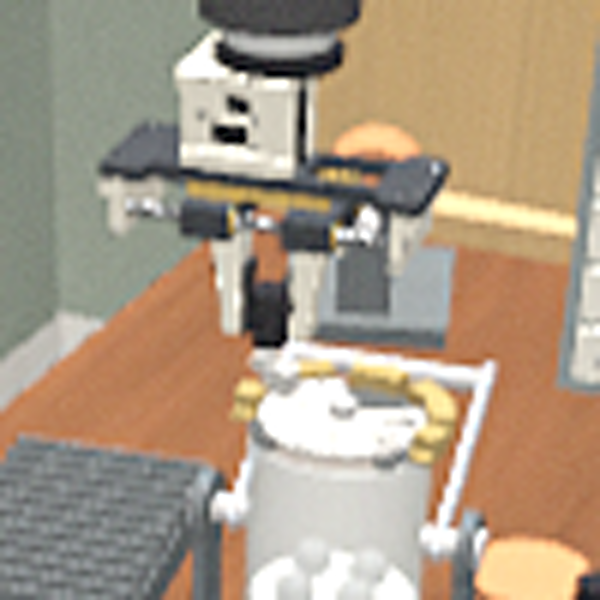

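>>> servo_tool(
  steps=[
    [1.5, 0, 0, 0, 0],
    [1.5, 0, 0, 0, 0],
  ],
)

```text
time_s: 9.9
tcp_pos: [0.6135, -0.2269, 0.2819]
eef_rot: [-179.9, -0.1, -83.4]
contact_force: [-0.4, 0.4, 6.0]
gripper_width: 0.0239
```

>>> servo_tool(
  steps=[
    [4.0, 0, 0, 0, 0],
    [4.0, 0, 0, 0, 0],
    [4.0, 0, 0, 0.6, 0],
    [4.0, 0, 0, 0, 0],
    [1.5, 0, 0, 0, 0],
    [1.5, 0, 0, 0, 0],
    [1.5, 0, 0, 0, 0],
    [1.5, 0, 0, 0, 0],
  ],
)

```text
time_s: 10.9
tcp_pos: [0.6132, -0.2266, 0.2746]
eef_rot: [-180.0, -0.0, -83.5]
contact_force: [1.7, -0.9, -0.5]
gripper_width: 0.0242
```

>>> servo_tool(
  steps=[
    [1.5, 0, 0, 0, 0],
    [1.5, 0, 0, -0.6, 0],
    [1.5, 0, 0, -0.6, 0],
    [1.5, 0, 0, -0.5, 0],
    [1.5, 0, 0, 0, 0],
  ],
)

```text
time_s: 11.52
tcp_pos: [0.613, -0.2265, 0.2918]
eef_rot: [-180.0, 0.0, -83.5]
contact_force: [3.6, -0.5, -5.4]
gripper_width: 0.0241
```

Run:
```python
from pln import *
from h import *
st()
s=cap('side','side7.png')
cv2.imwrite('pics/s7d.png',cv2.resize(s[60:160,220:320],None,fx=6,fy=6,interpolation=cv2.INTER_CUBIC))
```

```text
t 11.525 tcp [ 0.613  -0.2265  0.2918] rot [-1.7998e+02  1.0000e-02 -8.3450e+01] F [ 3.6 -0.5 -5.4] w 0.0241 j [ -3.2  16.7   3.6  -0.  -76.9   9.8] S [-0.023  -0.0547  0.2918]
```

View pics/s7d.png

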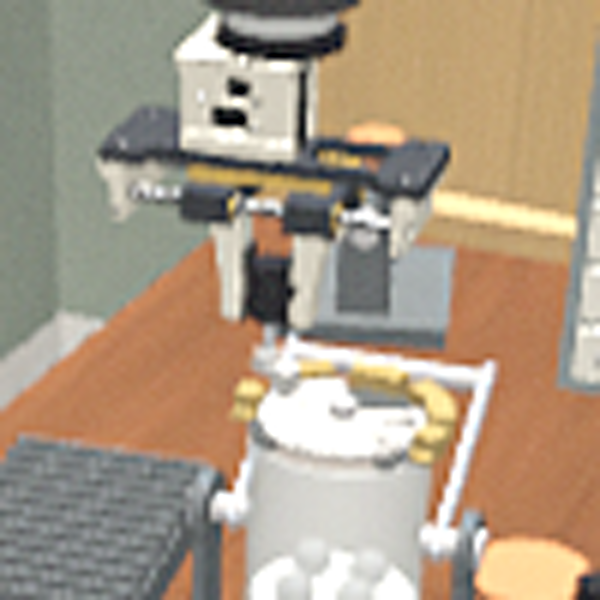

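Run:
```python
from pln import *
segs=[]
import math
for a in np.linspace(247,90.5,17)[1:]:
    a=math.radians(a);segs.append((1.5,W(.0597*math.cos(a),.0597*math.sin(a),.2915),-83.45,1))
plan(segs)
```

```text
[[1.5, 0.94, 0.44, -0.0, -0.0], [1.5, 0.8, 0.63, -0.0, -0.0], [1.5, 0.69, 0.74, -0.0, -0.0], [1.5, 0.55, 0.86, -0.0, -0.0], [1.5, 0.4, 0.94, -0.0, -0.0], [1.5, 0.24, 0.99, -0.0, -0.0], [1.5, 0.06, 1.01, -0.0, -0.0], [1.5, -0.11, 1.02, -0.0, -0.0]]
[[1.5, -0.29, 0.97, -0.0, -0.0], [1.5, -0.44, 0.92, -0.0, -0.0], [1.5, -0.59, 0.83, -0.0, -0.0], [1.5, -0.73, 0.71, -0.0, -0.0], [1.5, -0.84, 0.58, -0.0, -0.0], [1.5, -0.92, 0.43, -0.0, -0.0], [1.5, -0.98, 0.27, -0.0, -0.0], [1.5, -1.01, 0.1, -0.0, -0.0]]
end [ 0.4967 -0.2174  0.2915] -83.45
```

>>> servo_tool(
  steps=[
    [1.5, 0.94, 0.44, 0, 0],
    [1.5, 0.8, 0.63, 0, 0],
    [1.5, 0.69, 0.74, 0, 0],
    [1.5, 0.55, 0.86, 0, 0],
    [1.5, 0.4, 0.94, 0, 0],
    [1.5, 0.24, 0.99, 0, 0],
    [1.5, 0.06, 1.01, 0, 0],
    [1.5, -0.11, 1.02, 0, 0],
  ],
)

```text
time_s: 12.58
tcp_pos: [0.5506, -0.2695, 0.2916]
eef_rot: [-180.0, 0.0, -83.4]
contact_force: [1.3, 4.7, -4.5]
gripper_width: 0.0242
```

Run:
```python
from pln import *
st()
import math
p=S(r.get_state()['tcp_pos']);print(np.hypot(p[0],p[1]),math.degrees(math.atan2(p[1],p[0])))
```

```text
t 12.575 tcp [ 0.5506 -0.2695  0.2916] rot [-1.7997e+02  1.0000e-02 -8.3450e+01] F [ 1.3  4.7 -4.5] w 0.0242 j [ -7.9  12.8  -1.7  -0.  -75.5  14.4] S [-0.0584  0.0122  0.2916]
0.05970456353173155 168.23240766816897
```

>>> servo_tool(
  steps=[
    [1.5, -0.31, 0.97, 0, 0],
    [1.5, -0.46, 0.9, 0, 0],
    [1.5, -0.61, 0.82, 0, 0],
    [1.5, -0.75, 0.7, 0, 0],
    [1.5, -0.86, 0.56, 0, 0],
    [1.5, -0.93, 0.42, 0, 0],
    [1.5, -0.98, 0.26, 0, 0],
    [1.5, -0.9, 0.08, 0, 0],
  ],
)

```text
time_s: 13.58
tcp_pos: [0.4969, -0.2168, 0.2914]
eef_rot: [179.9, 0.0, -83.5]
contact_force: [-2.6, -0.8, -4.6]
gripper_width: 0.0241
```

Run:
```python
from pln import *
from h import *
st()
s=cap('side','side8.png');t=cap('top','top8.png')
cv2.imwrite('pics/s8d.png',np.hstack([cv2.resize(s[60:160,220:320],None,fx=4,fy=4,interpolation=cv2.INTER_CUBIC),cv2.resize(t[110:210,320:420],None,fx=4,fy=4,interpolation=cv2.INTER_CUBIC)]))
```

```text
t 13.575 tcp [ 0.4969 -0.2168  0.2914] rot [ 1.7993e+02  1.0000e-02 -8.3450e+01] F [-2.6 -0.8 -4.6] w 0.0241 j [ -2.8   5.9 -10.1   0.  -74.1   9.4] S [1.000e-04 5.950e-02 2.914e-01]
```

View pics/s8d.png

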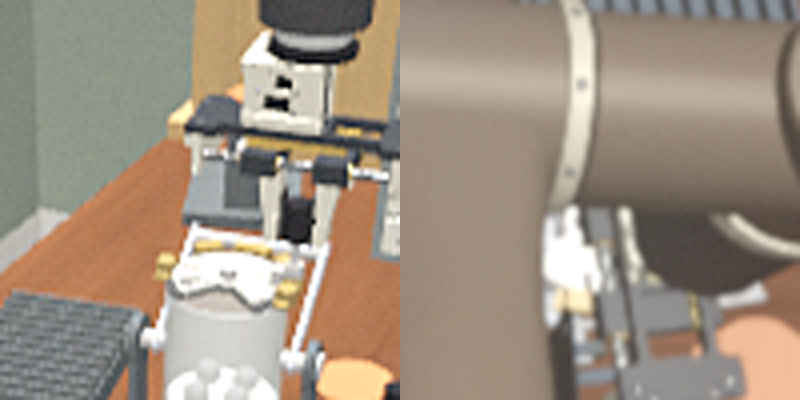

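>>> servo_tool(
  steps=[
    [1.5, -0.1, 0.05, 0, 0],
    [1.5, 0, 0, 0.4, 0],
    [1.5, 0, 0, 0.4, 0],
    [1.5, 0, 0, 0.4, 0],
    [1.5, 0, 0, 0, 0],
  ],
)

```text
time_s: 14.3
tcp_pos: [0.497, -0.2166, 0.2792]
eef_rot: [180.0, -0.0, -83.5]
contact_force: [-4.9, 0.1, -2.7]
gripper_width: 0.024
```

Force still pulls down at about 5 mm of draw, so the pin is inside the notch. Lower the rest and release.

>>> servo_tool(
  steps=[
    [1.5, 0, 0, 0.4, 0],
    [1.5, 0, 0, 0, 0],
    [3.5, 0, 0, 0, 0],
    [4.5, 0, 0, 0, 0],
    [4.5, 0, 0, 0, 0],
    [4.5, 0, 0, -2.5, 0],
    [4.5, 0, 0, -5, 0],
    [4.5, 0, 0, -2, 0],
  ],
)

```text
time_s: 15.3
tcp_pos: [0.4983, -0.2169, 0.3741]
eef_rot: [-179.7, -0.1, -83.4]
contact_force: [0.6, 0.4, -1.0]
gripper_width: 0.045
```

Run:
```python
from pln import *
from h import *
st()
s=cap('side','side9.png');t=cap('top','top9.png')
cv2.imwrite('pics/s9d.png',np.hstack([cv2.resize(s[60:160,220:320],None,fx=4,fy=4,interpolation=cv2.INTER_CUBIC),cv2.resize(t[110:210,320:420],None,fx=4,fy=4,interpolation=cv2.INTER_CUBIC)]))
for z in (.274,.312,.321): print(z,(pj('side',[*W(0,.06),z])-[220,60])*4)
```

```text
t 15.3 tcp [ 0.4983 -0.2169  0.3741] rot [-1.7972e+02 -1.1000e-01 -8.3440e+01] F [ 0.6  0.4 -1. ] w 0.045 j [ -2.8   4.3  -1.5   0.1 -83.9   9.4] S [-2.000e-04  5.810e-02  3.741e-01]
0.274 [291.2540494  256.95829901]
0.312 [294.69326159 217.16697369]
0.321 [295.52623426 207.52956709]
```

View pics/s9d.png

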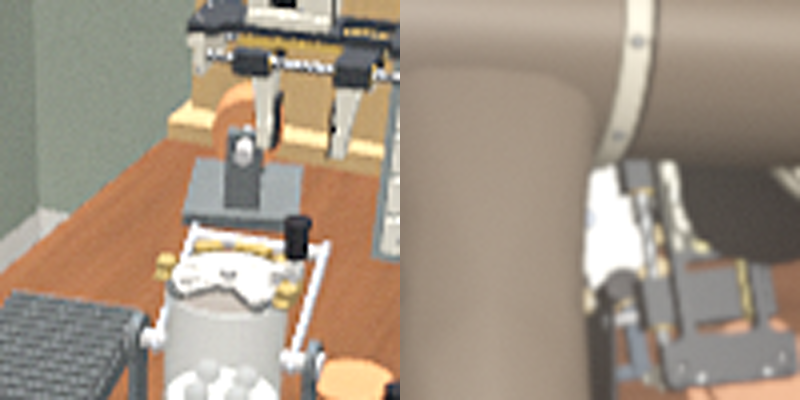

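Run:
```python
from pln import *
plan([(3.4,W(-.12,-.012,.33),-173.4,9),(3.4,W(-.12,-.012,.30),-173.4,1)])
```

```text
[[3.4, 1.33, -0.78, 0.49, 10.0], [3.4, 1.18, -0.99, 0.48, 10.0], [3.4, 0.98, -1.19, 0.49, 10.0], [3.4, 0.77, -1.34, 0.49, 10.0], [3.4, 0.52, -1.45, 0.48, 10.0], [3.4, 0.26, -1.52, 0.49, 10.0], [3.4, -0.01, -1.54, 0.49, 10.0], [3.4, -0.28, -1.52, 0.48, 10.0]]
[[3.4, -0.53, -1.44, 0.49, 10.0], [3.4, -0.0, -0.0, 3.0, -0.0]]
end [ 0.5817 -0.3278  0.3   ] -173.44
```

>>> servo_tool(
  steps=[
    [3.4, 1.3, -0.8, 0.4, 10],
    [3.4, 1.2, -1.0, 0.5, 10],
    [3.4, 1.0, -1.2, 0.5, 10],
    [3.4, 0.8, -1.3, 0.5, 10],
    [3.4, 0.5, -1.5, 0.5, 10],
    [3.4, 0.3, -1.5, 0.5, 10],
    [3.4, 0, -1.5, 0.5, 10],
    [3.4, -0.3, -1.5, 0.5, 10],
  ],
)

```text
time_s: 16.4
tcp_pos: [0.5711, -0.3154, 0.3305]
eef_rot: [180.0, -0.0, -163.8]
contact_force: [-0.9, 0.3, -0.6]
gripper_width: 0.0337
```

>>> servo_tool(
  steps=[
    [3.4, -0.5, -1.5, 0.5, 10],
    [3.4, 0, 0, 3.0, 0],
    [3.4, 0, 0, 0, 0],
  ],
)

```text
time_s: 16.77
tcp_pos: [0.5788, -0.3276, 0.2933]
eef_rot: [179.8, -0.3, -173.5]
contact_force: [-0.5, 0.3, 0.8]
gripper_width: 0.0339
```

Run:
```python
from pln import *
from h import *
st()
s=cap('side','side10.png');t=cap('top','top10.png')
cv2.imwrite('pics/s10d.png',np.hstack([cv2.resize(s[60:160,220:320],None,fx=4,fy=4,interpolation=cv2.INTER_CUBIC),cv2.resize(t[110:210,330:430],None,fx=4,fy=4,interpolation=cv2.INTER_CUBIC)]))
plan([(3.4,W(-.12,-.012,.209),-173.4,4)])
```

```text
t 16.775 tcp [ 0.5788 -0.3276  0.2933] rot [ 179.85   -0.27 -173.46] F [-0.5  0.3  0.8] w 0.0339 j [-12.8  18.    5.6  -0.1 -77.9 -70.7] S [-0.1194 -0.0091  0.2933]
[[3.4, -0.05, 0.0, 2.2, -0.0], [3.4, -0.04, 0.01, 2.19, -0.0], [3.4, -0.05, 0.0, 2.2, -0.0], [3.4, -0.04, 0.01, 2.19, -0.0]]
end [ 0.5817 -0.3278  0.209 ] -173.42
```

View pics/s10d.png

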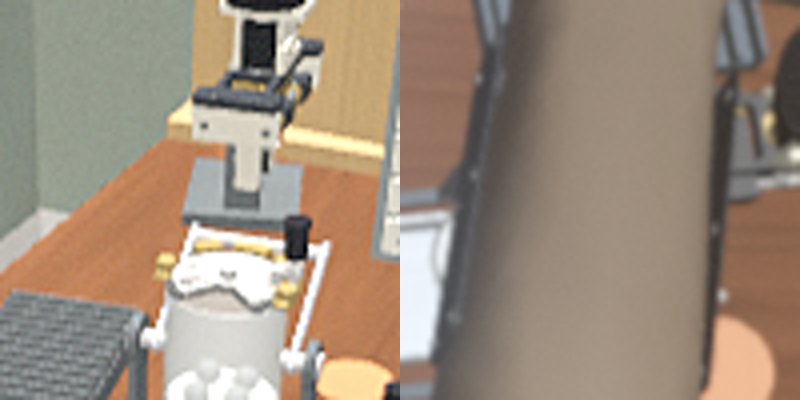

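>>> servo_tool(
  steps=[
    [3.4, 0, 0, 2.0, 0],
    [3.4, 0, 0, 2.0, 0],
    [3.4, 0, 0, 2.0, 0],
    [3.4, 0, 0, 1.5, 0],
    [3.4, 0, 0, 0.9, 0],
    [3.4, 0, 0, 0, 0],
  ],
)

```text
time_s: 17.62
tcp_pos: [0.5798, -0.3281, 0.2125]
eef_rot: [180.0, -0.0, -173.4]
contact_force: [0.1, -0.6, -0.1]
gripper_width: 0.0338
```

Run:
```python
from pln import *
from h import *
st()
s=cap('side','side11.png')
cv2.imwrite('pics/s11d.png',cv2.resize(s[60:160,220:320],None,fx=5,fy=5,interpolation=cv2.INTER_CUBIC))
```

```text
t 17.625 tcp [ 0.5798 -0.3281  0.2125] rot [ 1.8000e+02 -2.0000e-02 -1.7344e+02] F [ 0.1 -0.6 -0.1] w 0.0338 j [-12.8  20.2  -1.7   0.  -68.1 -70.7] S [-0.12   -0.0101  0.2125]
```

View pics/s11d.png

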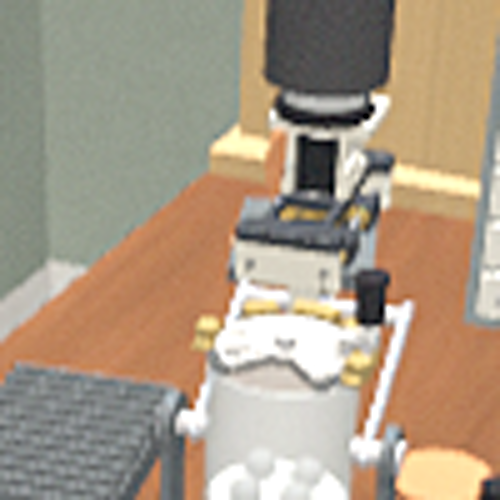

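>>> servo_tool(
  steps=[
    [0.8, 0, 0, 0.3, 0],
    [0.8, 0, 0, 0, 0],
    [0.8, 0, 0, 0, 0],
    [0.8, 0, 0, 0, 0],
    [0.8, 0, 0, 0, 0],
  ],
  squeeze=30,
)

```text
time_s: 18.3
tcp_pos: [0.5798, -0.3275, 0.2097]
eef_rot: [180.0, 0.0, -173.4]
contact_force: [-1.5, 4.9, 3.3]
gripper_width: 0.0129
```

```bash
cat > arc.py <<'E'
from pln import *
import sys
def B(t): return -.120*np.cos(t)+.055*np.sin(t), .120*np.sin(t)+.055*np.cos(t)
def rows(t0,t1,n,f=0.8):
    ts=np.linspace(t0,t1,n+1);o=[]
    for a,b in zip(ts,ts[1:]):
        (x0,z0),(x1,z1)=B(a),B(b);o.append([f,0,round((x1-x0)*100,2),round(-(z1-z0)*100,2),0])
    for i in range(0,n,8): print([[float(v) for v in q] for q in o[i:i+8]])
def theta(x0=.001,dz=.0153):
    p=S(r.get_state()['tcp_pos']);x,z=p[0]-x0,p[2]+dz-.170
    print('theta',(np.arctan2(.055,-.120)-np.arctan2(z,x)),'rad',np.hypot(x,z))
E
python3 -c "
from arc import *
theta();rows(0,2.2,22)"
```

```text
theta -0.001242416030368787 rad 0.1324653843585284
[[0.8, 0.0, 0.61, -1.17, 0.0], [0.8, 0.0, 0.72, -1.1, 0.0], [0.8, 0.0, 0.83, -1.03, 0.0], [0.8, 0.0, 0.93, -0.94, 0.0], [0.8, 0.0, 1.02, -0.84, 0.0], [0.8, 0.0, 1.1, -0.74, 0.0], [0.8, 0.0, 1.16, -0.62, 0.0], [0.8, 0.0, 1.22, -0.5, 0.0]]
[[0.8, 0.0, 1.26, -0.38, 0.0], [0.8, 0.0, 1.3, -0.25, 0.0], [0.8, 0.0, 1.31, -0.12, 0.0], [0.8, 0.0, 1.32, 0.01, 0.0], [0.8, 0.0, 1.31, 0.14, 0.0], [0.8, 0.0, 1.29, 0.27, 0.0], [0.8, 0.0, 1.26, 0.4, 0.0], [0.8, 0.0, 1.21, 0.52, 0.0]]
[[0.8, 0.0, 1.15, 0.64, 0.0], [0.8, 0.0, 1.08, 0.75, 0.0], [0.8, 0.0, 1.0, 0.86, 0.0], [0.8, 0.0, 0.91, 0.95, 0.0], [0.8, 0.0, 0.81, 1.04, 0.0], [0.8, 0.0, 0.7, 1.12, 0.0]]
```

>>> servo_tool(
  steps=[
    [0.8, 0, 0.61, -1.17, 0],
    [0.8, 0, 0.72, -1.1, 0],
    [0.8, 0, 0.83, -1.03, 0],
    [0.8, 0, 0.93, -0.94, 0],
    [0.8, 0, 1.02, -0.84, 0],
  ],
)

```text
time_s: 18.92
tcp_pos: [0.5752, -0.2883, 0.2623]
eef_rot: [-179.8, 0.0, -173.5]
contact_force: [1.9, -7.5, -3.1]
gripper_width: 0.0126
```

```bash
python3 -c "
from arc import *
from h import *
st();theta();s=cap('side','side12.png')
cv2.imwrite('pics/s12d.png',cv2.resize(s[60:200,200:340],None,fx=4,fy=4,interpolation=cv2.INTER_CUBIC))"
```

```text
t 18.925 tcp [ 0.5752 -0.2883  0.2623] rot [-1.7983e+02  5.0000e-02 -1.7346e+02] F [ 1.9 -7.5 -3.1] w 0.0126 j [ -9.2  16.4  -0.7   0.2 -72.8 -74.3] S [-0.0799 -0.0101  0.2623]
theta 0.4961786118253624 rad 0.1346593878205816
```

View pics/s12d.png

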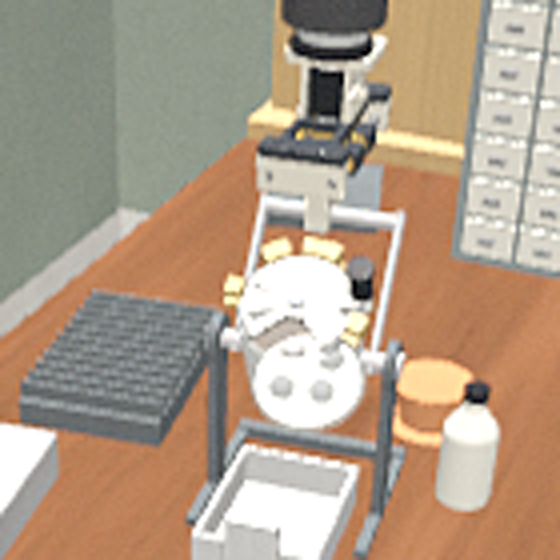

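Jar is tipping with the bar firmly held (about 0.5 rad), tray aligned beneath. Continuing.

>>> servo_tool(
  steps=[
    [0.8, 0, 1.1, -0.7, 0],
    [0.8, 0, 1.16, -0.6, 0],
    [0.8, 0, 1.22, -0.48, 0],
    [0.8, 0, 1.26, -0.36, 0],
    [0.8, 0, 1.3, -0.25, 0],
    [0.8, 0, 1.31, -0.1, 0],
    [0.8, 0, 1.32, 0.01, 0],
    [0.8, 0, 1.31, 0.14, 0],
  ],
)

```text
time_s: 19.98
tcp_pos: [0.5639, -0.1897, 0.2875]
eef_rot: [-179.8, 0.2, -173.4]
contact_force: [-1.7, -6.3, 5.0]
gripper_width: 0.0132
```

```bash
python3 -c "
from arc import *
st();theta()"
```

```text
t 19.975 tcp [ 0.5639 -0.1897  0.2875] rot [-179.75    0.18 -173.45] F [-1.7 -6.3  5. ] w 0.0132 j [  0.4  11.   -4.6   0.2 -74.2 -83.9] S [ 0.0193 -0.0102  0.2875]
theta 1.2777861877746264 rad 0.13407010863870483
```

>>> servo_tool(
  steps=[
    [0.8, 0, 1.29, 0.27, 0],
    [0.8, 0, 1.26, 0.38, 0],
    [0.8, 0, 1.21, 0.52, 0],
    [0.8, 0, 1.15, 0.64, 0],
    [0.8, 0, 1.08, 0.75, 0],
    [0.8, 0, 1.0, 0.86, 0],
    [0.8, 0, 0.91, 0.95, 0],
    [0.8, 0, 0.81, 1.04, 0],
  ],
)

```text
time_s: 20.98
tcp_pos: [0.5543, -0.1019, 0.2314]
eef_rot: [-179.9, 0.1, -173.4]
contact_force: [1.3, -5.7, 3.7]
gripper_width: 0.013
```

```bash
python3 -c "
from arc import *
from h import *
st();theta();s=cap('side','side13.png')
cv2.imwrite('pics/s13d.png',cv2.resize(s[60:200,200:340],None,fx=4,fy=4,interpolation=cv2.INTER_CUBIC))
rows(2.06,2.26,2)"
```

```text
t 20.975 tcp [ 0.5543 -0.1019  0.2314] rot [-1.7991e+02  1.4000e-01 -1.7342e+02] F [ 1.3 -5.7  3.7] w 0.013 j [  9.6   9.8 -13.4   0.1 -66.7 -93. ] S [ 0.1076 -0.0107  0.2314]
theta 2.0881472280857114 rad 0.13131043237745452
[[0.8, 0.0, 0.75, 1.09, 0.0], [0.8, 0.0, 0.63, 1.16, 0.0]]
```

View pics/s13d.png

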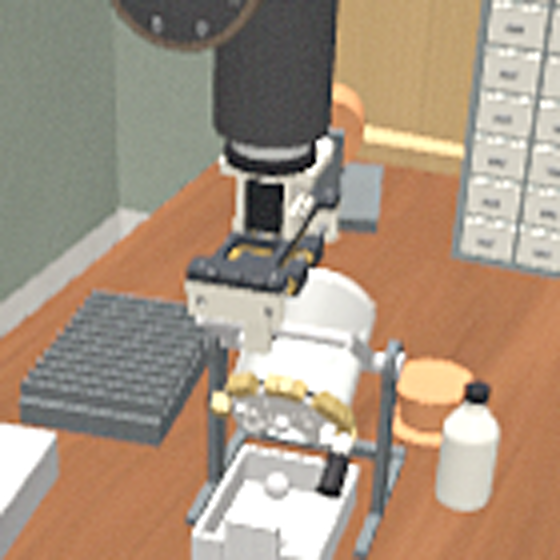

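One foot (crop 278,483) is in the tray. Continue to ~2.27 rad and rock.

>>> servo_tool(
  steps=[
    [0.8, 0, 0.75, 1.09, 0],
    [0.8, 0, 0.63, 1.16, 0],
    [0.8, 0, 0, 0, 0],
    [0.8, 0, -0.63, -1.16, 0],
    [0.8, 0, 0, 0, 0],
    [0.8, 0, 0.63, 1.16, 0],
    [0.8, 0, 0, 0, 0],
    [0.8, 0, 0, 0, 0],
  ],
)

```text
time_s: 22.02
tcp_pos: [0.5525, -0.0874, 0.2063]
eef_rot: [180.0, 0.0, -173.4]
contact_force: [5.2, -0.0, -3.9]
gripper_width: 0.0134
```

```bash
python3 -c "
from arc import *
from h import *
st();theta();s=cap('side','side14.png')
cv2.imwrite('pics/s14d.png',cv2.resize(s[100:200,220:320],None,fx=5,fy=5,interpolation=cv2.INTER_CUBIC))"
```

```text
t 22.025 tcp [ 0.5525 -0.0874  0.2063] rot [ 179.98    0.   -173.43] F [ 5.2 -0.  -3.9] w 0.0134 j [ 11.1  10.5 -15.8  -0.  -63.6 -94.5] S [ 0.1222 -0.0106  0.2063]
theta 2.309272996586496 rad 0.13174858231548098
```

View pics/s14d.png

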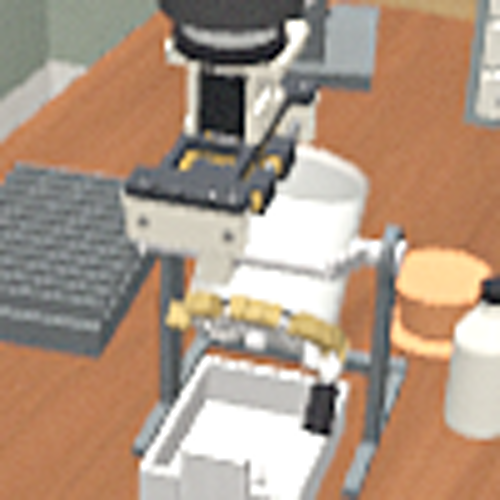

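>>> servo_tool(
  steps=[
    [0.8, 0, -0.6, -1.2, 0],
    [0.8, 0, -0.75, -1.1, 0],
    [0.8, 0, 0.75, 1.1, 0],
    [0.8, 0, 0.6, 1.2, 0],
    [0.8, 0, -0.6, -1.2, 0],
    [0.8, 0, 0.6, 1.2, 0],
    [0.8, 0, 0, 0, 0],
    [0.8, 0, 0, 0, 0],
  ],
)

```text
time_s: 23.08
tcp_pos: [0.5524, -0.0873, 0.2062]
eef_rot: [180.0, -0.0, -173.4]
contact_force: [4.9, 1.1, -3.9]
gripper_width: 0.0131
```

```bash
python3 -c "
from arc import *
from h import *
st();theta();s=cap('side','side15.png');t=cap('top','top15.png')
f=lambda s:cv2.convertScaleAbs(s,alpha=.75)
cv2.imwrite('pics/s15d.png',np.hstack([cv2.resize(f(s[130:220,220:310]),None,fx=4.4,fy=4.4,interpolation=cv2.INTER_CUBIC),cv2.resize(f(t[120:210,300:390]),None,fx=4.4,fy=4.4,interpolation=cv2.INTER_CUBIC)]))"
```

```text
t 23.075 tcp [ 0.5524 -0.0873  0.2062] rot [ 179.97   -0.   -173.44] F [ 4.9  1.1 -3.9] w 0.0131 j [ 11.1  10.5 -15.8  -0.  -63.6 -94.5] S [ 0.1223 -0.0105  0.2062]
theta 2.310120963240509 rad 0.13182041360722568
```

View pics/s15d.png

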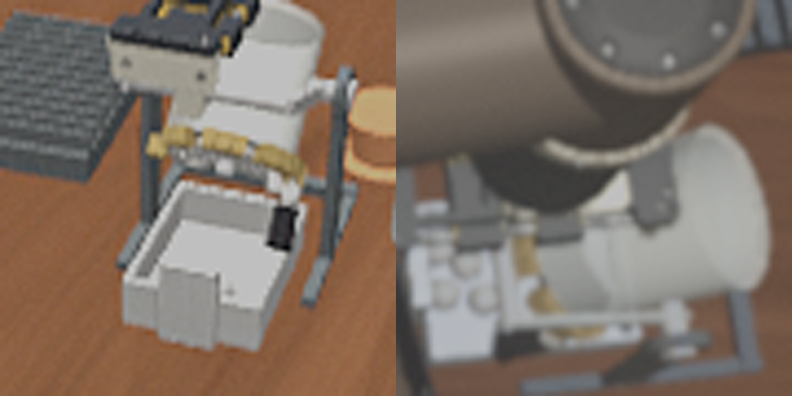

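Top view shows all four feet in the tray (crop (438,245), (467,262), (445,292), (485,297)). Swing back.

```bash
python3 -c "
from arc import *
rows(2.28,0,22)"
```

```text
[[0.8, 0.0, -0.64, -1.21, 0.0], [0.8, 0.0, -0.76, -1.14, 0.0], [0.8, 0.0, -0.87, -1.05, 0.0], [0.8, 0.0, -0.98, -0.96, 0.0], [0.8, 0.0, -1.07, -0.85, 0.0], [0.8, 0.0, -1.15, -0.74, 0.0], [0.8, 0.0, -1.22, -0.61, 0.0], [0.8, 0.0, -1.28, -0.48, 0.0]]
[[0.8, 0.0, -1.32, -0.35, 0.0], [0.8, 0.0, -1.35, -0.21, 0.0], [0.8, 0.0, -1.37, -0.07, 0.0], [0.8, 0.0, -1.37, 0.07, 0.0], [0.8, 0.0, -1.35, 0.21, 0.0], [0.8, 0.0, -1.32, 0.35, 0.0], [0.8, 0.0, -1.28, 0.49, 0.0], [0.8, 0.0, -1.22, 0.62, 0.0]]
[[0.8, 0.0, -1.15, 0.74, 0.0], [0.8, 0.0, -1.07, 0.85, 0.0], [0.8, 0.0, -0.97, 0.96, 0.0], [0.8, 0.0, -0.87, 1.06, 0.0], [0.8, 0.0, -0.76, 1.14, 0.0], [0.8, 0.0, -0.63, 1.21, 0.0]]
```

>>> servo_tool(
  steps=[
    [0.8, 0, -0.64, -1.21, 0],
    [0.8, 0, -0.76, -1.14, 0],
    [0.8, 0, -0.87, -1.05, 0],
    [0.8, 0, -0.98, -0.96, 0],
    [0.8, 0, -1.07, -0.85, 0],
    [0.8, 0, -1.15, -0.74, 0],
    [0.8, 0, -1.22, -0.61, 0],
    [0.8, 0, -1.28, -0.48, 0],
  ],
)

```text
time_s: 24.18
tcp_pos: [0.5618, -0.1638, 0.281]
eef_rot: [179.8, 0.3, -173.3]
contact_force: [-5.4, 16.2, 20.1]
gripper_width: 0.0134
```

>>> servo_tool(
  steps=[
    [0.8, 0, -1.32, -0.35, 0],
    [0.8, 0, -1.35, -0.21, 0],
    [0.8, 0, -1.37, -0.07, 0],
    [0.8, 0, -1.37, 0.07, 0],
    [0.8, 0, -1.35, 0.21, 0],
    [0.8, 0, -1.32, 0.35, 0],
    [0.8, 0, -1.28, 0.49, 0],
    [0.8, 0, -1.22, 0.62, 0],
  ],
)

```text
time_s: 25.18
tcp_pos: [0.5743, -0.271, 0.2672]
eef_rot: [179.9, 0.2, -173.4]
contact_force: [3.8, 6.9, 5.5]
gripper_width: 0.0128
```

```bash
python3 -c "
from arc import *
st();theta();rows(.55,0,6)"
```

```text
t 25.175 tcp [ 0.5743 -0.271   0.2672] rot [ 1.7993e+02  1.5000e-01 -1.7340e+02] F [3.8 6.9 5.5] w 0.0128 j [ -7.7  15.5  -1.2  -0.1 -73.2 -75.6] S [-0.0627 -0.0112  0.2672]
theta 0.6259732319753333 rad 0.12929537749691286
[[0.8, 0.0, -0.97, 0.72, 0.0], [0.8, 0.0, -0.9, 0.81, 0.0], [0.8, 0.0, -0.83, 0.88, 0.0], [0.8, 0.0, -0.74, 0.96, 0.0], [0.8, 0.0, -0.65, 1.02, 0.0], [0.8, 0.0, -0.55, 1.08, 0.0]]
```

>>> servo_tool(
  steps=[
    [0.8, 0, -1.15, 0.6, 0],
    [0.8, 0, -1.05, 0.7, 0],
    [0.8, 0, -1.0, 0.9, 0],
    [0.8, 0, -0.85, 1.05, 0],
    [0.8, 0, -0.75, 1.1, 0],
    [0.8, 0, 0, 0, 0],
  ],
)

```text
time_s: 25.92
tcp_pos: [0.5795, -0.3192, 0.2216]
eef_rot: [179.9, 0.0, -173.5]
contact_force: [6.8, 0.1, -4.8]
gripper_width: 0.0131
```

```bash
python3 -c "
from arc import *
st();theta()"
```

```text
t 25.925 tcp [ 0.5795 -0.3192  0.2216] rot [ 1.7993e+02  2.0000e-02 -1.7346e+02] F [ 6.8  0.1 -4.8] w 0.0131 j [-12.   19.5  -1.5  -0.1 -69.  -71.4] S [-0.1111 -0.0108  0.2216]
theta 0.10831200043587064 rad 0.1305854343171781
```

>>> servo_tool(
  steps=[
    [0.8, 0, -0.4, 0.6, 0],
    [0.8, 0, -0.4, 0.6, 0],
    [0.8, 0, -0.1, 0.1, 0],
    [0.8, 0, 0, 0, 0],
  ],
)

```text
time_s: 26.42
tcp_pos: [0.5802, -0.3264, 0.2092]
eef_rot: [179.8, 0.0, -173.4]
contact_force: [4.0, 8.0, 1.7]
gripper_width: 0.0132
```

```bash
python3 -c "
from arc import *
st();theta()"
```

```text
t 26.425 tcp [ 0.5802 -0.3264  0.2092] rot [ 1.7982e+02  1.0000e-02 -1.7343e+02] F [4.  8.  1.7] w 0.0132 j [-12.7  20.3  -1.8  -0.2 -67.9 -70.6] S [-0.1184 -0.0107  0.2092]
theta -0.0016054534109568586 rad 0.13127662098631865
```

>>> servo_tool(
  steps=[
    [0.8, 0, 0, 0.3, 0],
    [0.8, 0, 0, 0, 0],
  ],
)

```text
time_s: 26.68
tcp_pos: [0.5803, -0.3273, 0.207]
eef_rot: [179.9, 0.0, -173.4]
contact_force: [3.4, 4.9, 2.8]
gripper_width: 0.0133
```

>>> servo_tool(
  steps=[
    [3.4, 0, 0, 0, 0],
    [3.4, 0, 0, 0, 0],
    [3.4, 0, 0, -2.5, 0],
    [3.4, 0, 0, -4.5, 0],
    [3.4, 0, 0, -4.5, 0],
    [3.4, 0, -3, -4.5, 0],
    [3.4, 0, -4, -2, 0],
    [3.4, 0, -4, 0, 0],
  ],
)

```text
time_s: 27.68
tcp_pos: [0.5925, -0.4394, 0.3895]
eef_rot: [-179.9, 0.1, -173.4]
contact_force: [0.9, -0.0, 0.3]
gripper_width: 0.034
```

```bash
python3 -c "
from arc import *
from h import *
st();s=cap('side','side16.png');t=cap('top','top16.png')
cv2.imwrite('pics/s16d.png',np.hstack([cv2.resize(s[100:200,230:330],None,fx=4,fy=4,interpolation=cv2.INTER_CUBIC),cv2.resize(t[110:210,320:420],None,fx=4,fy=4,interpolation=cv2.INTER_CUBIC)]))
s0=cv2.imread('pics/side10.png')
cv2.imwrite('pics/s16e.png',np.hstack([cv2.resize(a[100:180,250:320],None,fx=5.5,fy=5.5,interpolation=cv2.INTER_CUBIC) for a in (s0,s)]))
"
```

```text
t 27.675 tcp [ 0.5925 -0.4394  0.3895] rot [-1.7989e+02  1.4000e-01 -1.7344e+02] F [ 0.9 -0.   0.3] w 0.034 j [-21.5  24.3  26.9   0.  -92.4 -62. ] S [-0.2321 -0.0099  0.3895]
```

View pics/s16d.png

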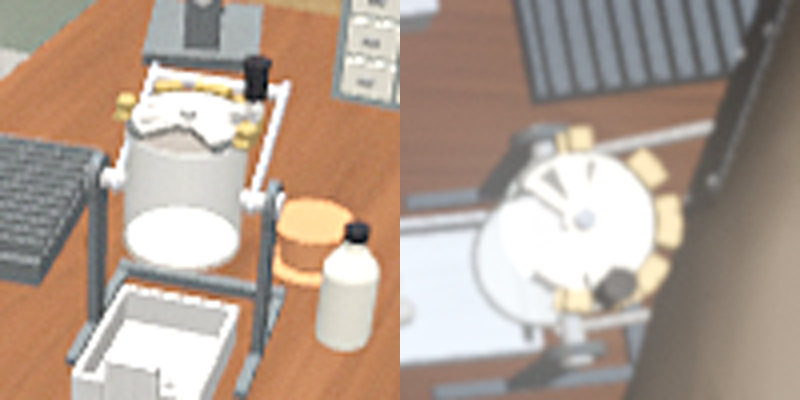

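View pics/s16e.png

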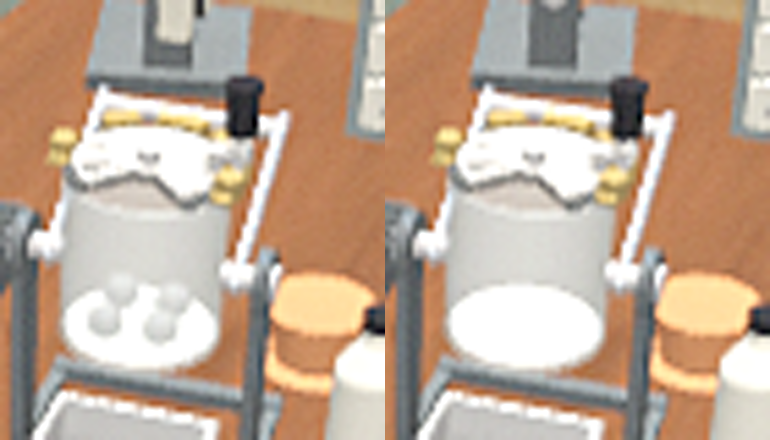

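```bash
python3 -c "
import cv2,numpy as np
a=cv2.imread('pics/side10.png');b=cv2.imread('pics/side16.png');t=cv2.imread('pics/top16.png')
g=lambda i:np.float32(cv2.cvtColor(i,cv2.COLOR_BGR2GRAY)[112:140,255:315])
print(cv2.phaseCorrelate(g(a),g(b)), np.abs(g(a)-g(b)).max())
h=lambda i:np.float32(cv2.cvtColor(i,cv2.COLOR_BGR2GRAY)[160:215,240:300])
f=lambda s:cv2.convertScaleAbs(s,alpha=2.2,beta=-280)
cv2.imwrite('pics/t16.png',np.hstack([cv2.resize(t[140:200,290:380],None,fx=5,fy=5,interpolation=cv2.INTER_CUBIC),cv2.resize(f(b[150:210,235:305]),None,fx=5,fy=5)]))
"
```

```text
((0.003087565859566155, 0.04652167141913033), 0.9804438858562046) 65.0
```

View pics/t16.png

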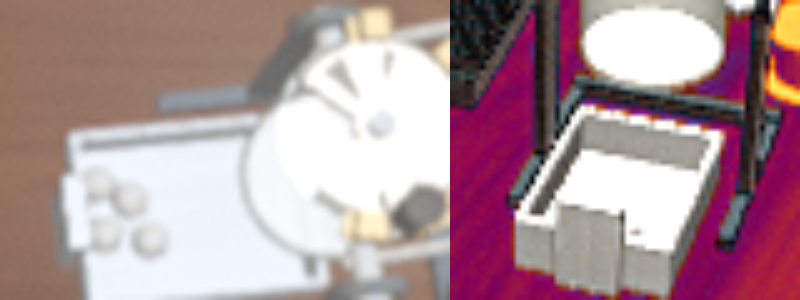

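```bash
python3 -c "
from pln import *
st();print(r.close_job())"
```

```text
t 27.775 tcp [ 0.5916 -0.4413  0.3848] rot [ 1.7993e+02 -1.7000e-01 -1.7364e+02] F [ 1.1  0.7 -1. ] w 0.0341 j [-21.7  24.6  26.7   0.  -92.3 -62. ] S [-0.2339 -0.0088  0.3848]
the job is handed in; nothing more can be done
None
```

The job is handed in at 27.8 s of the 72 s allowed. `close_job` gives no verdict, so what follows rests on my own checks.

- **What I did:** I slid the aluminium tray by its lug under the pouring side, with its middle about 69 mm in front of the stand's origin. I then drew the pin, turned the dial about 2.7 rad to the largest opening and lowered the pin into the notch there. I tipped the jar by its bar to about 2.3 rad, rocked it, and swung it back upright.
- **Feet and tray:** the last top picture shows all four feet in the tray, at its lug end. The tray stands flat and the jar is empty.
- **Jar upright:** the lid, knob and bar match the picture taken just before tipping to within 0.05 px.
- **Pin and dial:** after release, the knob's height in the picture matched pin fully down, and it still looks the same after the tip. The dial angle was judged from the knob's position, not read directly.
- **Surroundings:** the gripper is clear of everything, and I saw no bystander moved in the pictures, though I did not measure this.
- **What disagreed:**
  - The first grip on the knob pushed back with 6 N, so I took it again 6 mm lower.
  - On the way back the path ran about 3 mm inside the bar's arc, with about 26 N on the tool at one point. I corrected it before the jar was upright.

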